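# Draw the mincer's feed screw part-way out and hold it

### The arm

A 6-joint arm with a two-finger parallel gripper is mounted at the origin on the work surface. World frame = base frame: x ahead of the robot, y to its left, z up, the work surface at z = 0. Lengths are in m, angles in rad, forces in N, time in s.
With the tool pointing down it reaches from about 0.275 to 0.75 m from the base axis. Payload 10.2 kg.
Tool frame: the origin (TCP) lies midway between the tips of the shut fingers; the grasp point (between the pads) lies 19 mm behind it; z points along the fingers, y is the line along which they close (so a half turn about z gives the same grasp; the last joint's range is limited). The gripper opens to 88 mm and grips with 3 to 60 N. Pads are 18 mm wide; open, the fingers measure 123 mm over their backs; the gripper's body (75 mm by 187 mm) begins 45 mm behind the grasp point.
Start: joints at [0.99, 0.313, 1.498, -0, 1.331, -0.223], TCP at [0.184, 0.492, 0.239] pointing down, gripper open.
Joint ranges: [-2.94, 2.94], [-0.97, 2.17], [0.19, 2.56], [-1.23, 4.37], [0.02, 3.11], [-2.88, 2.88]. Speed limits (rad/s): [2.39, 2.39, 3.01, 3.14, 3.14, 3.14].

### API

Orientations are given as a rotation vector (axis times angle).
In Python, from rig import manip gives the robot as it stands.
- The arm moves only by the shell command python3 -m inch 'ROWS' [OPENING]. ROWS is JSON, a list of rows, each a list of 4 numbers: the shift along the world's x, y, z normalised to -1 to 1, where 1 is 0.02 m, then the turn about the world's z normalised to -1 to 1, where 1 is 10 degrees. A call has 1 to 12 rows; each row shifts and turns the commanded pose from where the row before left it; what a row does not reach is not made up. A row lasts 1/8 s, in which the tool goes at most 62.5 mm and 10.7 degrees, less where a joint would pass 70% of its speed; a pose out of reach is approached as far as the arm can. A call with a number of a shift or a turn outside -1 to 1 is refused whole. A call with a gripper value outside its range is refused whole. OPENING is the opening, from 0 (shut) to 1 (fully open), set as the call begins (- or left out, the last holds). The fingers move at their own pace and stop on an object; the grip force is fixed at half the most. Time passes only in rows, so rows that do not move let the fingers close. It gives the time, the measured TCP pose, the force, the opening and the grip force at its end, in the units of the state.
- manip.get_state(): the state, without advancing time (a new reading comes with each control period).
- manip.camera(name): name is "scene" or "side" or "wrist"; returns a dict with "image" (384x512x3 uint8, red, green, blue), "vfov" (degrees; the focal length in pixels is half the picture's height over the tangent of half this angle, whatever the lens; pixels are square), "cx", "cy" (the principal point, pixels), "k1" (the pictures are not rectified: a ray, as slopes to the right and down, at radius r is drawn at 1 + k1 r^2 times it, then the intrinsics apply), "cam_to_world" (4x4, takes a point from camera to world coordinates); the wrist camera has in their place "hand_eye" (4x4, takes a point from camera to tool coordinates, whose origin is the TCP and whose axes are the flange's). Camera axes: x right, y down, z forward; pixel columns grow to the right and rows downward; lengths in m; the calibration is good to about 2 mm. A picture is of the moment at which its call begins: read the wrist's pose just before it. There is no depth.
- manip.close_job(): hands the job in; it is judged then, once.
The state is a dict: "t": time; "joint_pos": joint angles; "joint_velocities": joint speeds; "joint_efforts": joint torques, N m; "ee_pos": TCP position; "eef_rot": TCP orientation; "force": force on the tool from outside, world axes, zero at the start; "torque": the same for the moment, N m; "finger_gap": finger opening in m; "grasp_force": force on a finger pad.
Only numpy, scipy, OpenCV 4.12 (cv2) and the standard library are available. Lean on these libraries where they do the work, as an engineer would, in place of code of your own. Each camera call takes 0.05 s, during which the arm holds its last target. There are 200 camera calls.

### The job

The mincer is being stripped for cleaning and its ring nut, plate and knife are already off. Take hold of the pin at the front of the feed screw and draw the screw slowly and straight out of the barrel until about two thirds of its flights stand out, keeping it in line with the bore so that it neither tips nor binds, and not letting it come right out. Finish while still holding it there, level and still, so that a colleague can brush the flights clean, and leave the pan and everything else on the bench where it is.

Things in the scene. Friction and masses are not known exactly. Their poses are not given: they have to be found in the camera images.
- mincer: Bench meat mincer, fixed: white motor housing 270 x 200 mm, 270 mm high, beginning 200 mm behind the mouth of a level steel barrel. Origin on the bench straight below the centre of the barrel's mouth; +x level out of the mouth along the bore, z up. A feed throat 64 mm across rises from the barrel 105 mm behind the mouth to 296 mm above the bench.
- mouth (a point): Centre of the barrel's mouth on the bore axis, 170 mm above the bench. +x points straight out of the mouth along the bore (the way to pull), z up. Barrel 71 mm across outside (its top 36 mm above the axis); plain bore 53 mm across, so 1.5 mm of play all round the screw, 165 mm deep, closed at the back.
- feed_screw: Metal feed screw, 0.4 to 0.8 kg, resting loose on the bore's floor (axis 1.5 mm below the bore's), nothing locking it. Origin on its axis at the front end of the flights, +x towards the pin, out of the mouth. Flights 50 mm across, x = -120 to 0 mm; journal and tang behind to -155 mm. At the start the origin is 5 mm inside to 12 mm outside the mouth. Centre of mass near x = -61 mm.
- pin (a point): Place to grip the feed screw: on its axis 26 mm in front of the flights, about 168 mm above the bench. Axes as the feed screw. A 14 mm square knife seat (0 to 14 mm in front of the flights) then a round steel pin 14 mm across (14 to 40 mm) stand out of the mouth, free on both sides and above. With two thirds of the flights out the screw tips unless held here.
- catch_pan: Open steel pan 162 x 265 mm, 65 mm high, standing loose on the bench under the barrel's mouth. Origin under its centre, z up. Leave it where it is.
- ring_nut: The mincer's steel ring nut, 94 mm across over its lugs, 30 mm high, lying on the bench. Origin under its centre, z up. Leave it.
- cutting_plate: Perforated steel cutting plate, 62 mm across, 10 mm thick, lying flat on the bench. Origin under its centre, z up. Leave it.
- cross_knife: Four-armed steel mincer knife, 60 mm across, 14 mm high, lying flat on the bench. Origin under its centre, z up. Leave it.
- pusher: White plastic meat pusher standing upright on the bench, 72 mm across its guard, 176 mm high. Origin under its centre, z up. Leave it.
- brush: Cleaning brush 220 mm long with a blue handle, lying along its own x axis on the bench. Leave it.
- detergent: Green detergent bottle, 68 mm across, 210 mm high, standing on the bench. Origin under its centre, z up. Leave it.

How it is judged:
By the outcome, as a careful person would: the job done as asked, in the order asked, and still so for the second after the job is handed in, while the arm keeps its last pose, push and grip.
It also fails if it takes over 35 s, if anything falls off the work surface, if the arm or the gripper's body presses on something with over 40 N, if the wrist force passes 120 N, or if a joint passes its speed limit or range.

## Working session

There is one attempt and no reset: what is moved stays moved. The work goes in short steps, Python scripts to look and compute and a shell command to move; the robot and the scene stay as the last step left them, time stands still between calls to the robot, and variables do not carry over. Pictures are saved under pics/ and viewed, at most 10 in all, crops included, and the job is handed in when it is done.

```bash
mkdir -p pics; ls
python3 - <<'E'
from rig import manip
import cv2,pickle
s=manip.get_state();print(s)
d={}
for n in ("scene","side","wrist"):
    c=manip.camera(n);d[n]=c
    cv2.imwrite(f"pics/{n}0.png",c["image"][:,:,::-1])
    print(n,{k:v for k,v in c.items() if k!="image"})
d["s"]=s
pickle.dump(d,open("d0.pkl","wb"))
E
```

```text
pics
{'t': 0.0, 'joint_pos': array([ 9.89597864e-01,  3.13485487e-01,  1.49843793e+00,  8.86336071e-06,
        1.33097875e+00, -2.23423775e-01]), 'joint_velocities': array([ 0.00092257,  0.00031658, -0.00120784,  0.00133652,  0.00043451,
        0.00027644]), 'joint_efforts': array([-5.35128174e-05, -4.02199709e+01, -2.52274436e+01,  6.94464147e-02,
        3.51676543e-02, -1.02806034e-04]), 'ee_pos': array([0.18373545, 0.49154172, 0.23814259]), 'eef_rot': array([-5.58909128e-01, -3.09094651e+00,  1.88713871e-03]), 'force': array([-0.21325284, -0.37247522,  0.22551174]), 'torque': array([ 0.02747342,  0.01308399, -0.0562071 ]), 'grasp_force': 0.0, 'finger_gap': 0.08826748655237629}
scene {'vfov': 48.86527275246476, 'cx': 248.14940862349994, 'cy': 193.7391182778118, 'k1': -0.061741639218079104, 'cam_to_world': array([[-0.60292165,  0.59546515, -0.5309489 ,  1.01613289],
       [ 0.79766873,  0.43784558, -0.41474794,  0.25219125],
       [-0.01449432, -0.67358184, -0.73897051,  0.79313987],
       [ 0.        ,  0.        ,  0.        ,  1.        ]])}
side {'vfov': 54.962734870820526, 'cx': 250.66461365077842, 'cy': 191.689315173452, 'k1': 0.027816344857293535, 'cam_to_world': array([[-0.22453755, -0.68424068,  0.69382821,  0.02086791],
       [-0.97430752,  0.17045589, -0.14720614, -0.01938314],
       [-0.01754268, -0.70905534, -0.70493459,  0.66455293],
       [ 0.        ,  0.        ,  0.        ,  1.        ]])}
wrist {'vfov': 64.8952526364237, 'cx': 258.89838640655, 'cy': 190.22236321764896, 'k1': -0.009045031683538285, 'hand_eye': array([[ 9.55570342e-04, -9.48121854e-01, -3.17905705e-01,
         8.30459603e-02],
       [ 9.99999073e-01,  1.21438381e-03, -6.15951125e-04,
         5.33542639e-04],
       [ 9.70056265e-04, -3.17904822e-01,  9.48122135e-01,
        -1.46429057e-01],
       [ 0.00000000e+00,  0.00000000e+00,  0.00000000e+00,
         1.00000000e+00]])}
```

View pics/scene0.png

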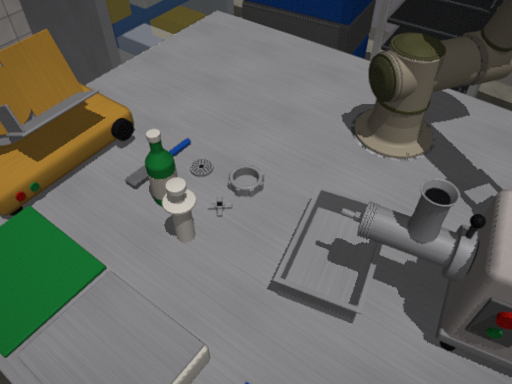

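View pics/side0.png

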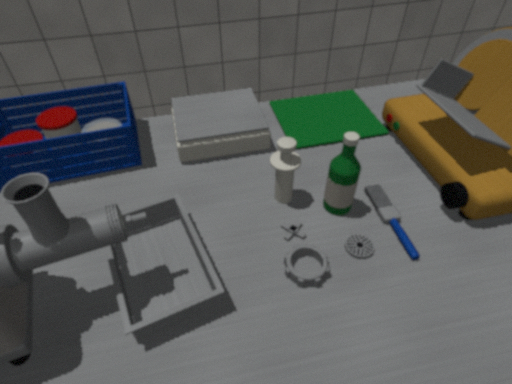

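View pics/wrist0.png

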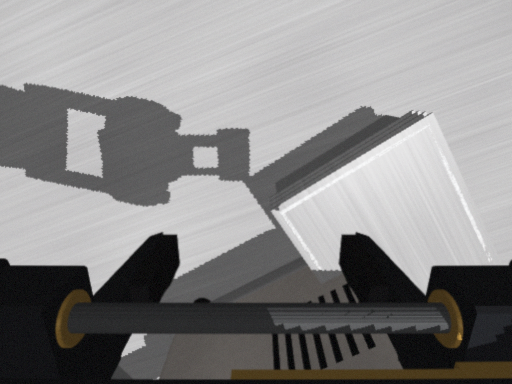

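The scene view shows the pin at about (350,213), in front of the barrel mouth at about (365,220). In the side view the mouth is near (117,222). The wrist camera does not show the pin. I'll enlarge both fixed views.

Run:
```python
import cv2,numpy as np
a=cv2.imread("pics/scene0.png")[175:275,325:485];b=cv2.imread("pics/side0.png")[170:270,60:220]
f=lambda x:cv2.resize(x,None,fx=5,fy=5,interpolation=cv2.INTER_CUBIC)[:300*2]
cv2.imwrite("pics/c1.png",f(a)); cv2.imwrite("pics/c2.png",f(b))
```

```text
(no output)
```

View pics/c1.png

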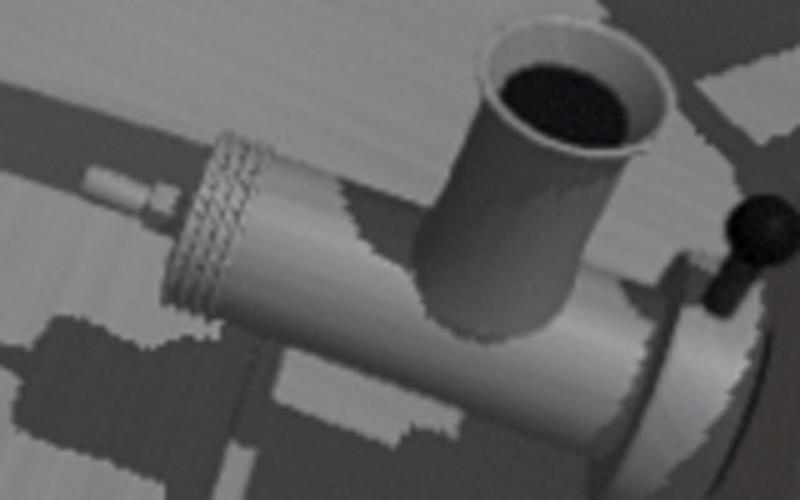

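View pics/c2.png

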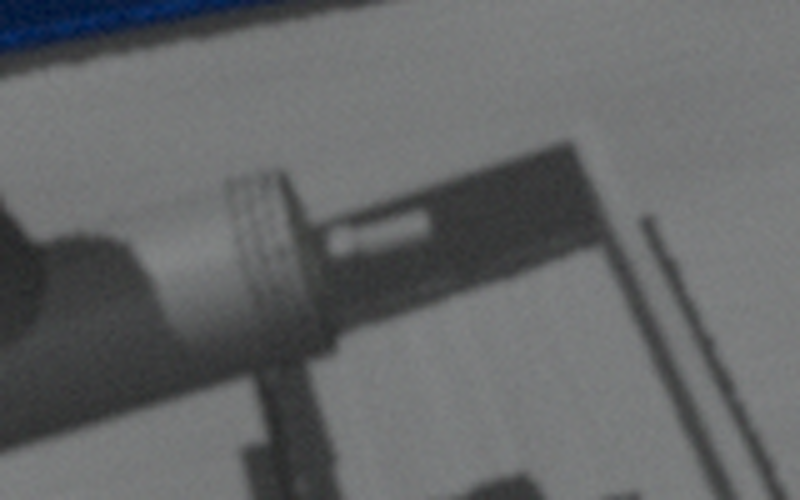

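In the scene crop the pin tip centre is at (87,181) and its root near (148,197). In the side crop the tip is at (430,222) and the root near (358,236). The throat rim centres are near (577,87) in the scene crop and about (28,188) in the full side image. I'll triangulate these.

```bash
cat > h.py <<'E'
import numpy as np,cv2
def ray(c,p,T=None):
    f=c["image"].shape[0]/2/np.tan(np.radians(c["vfov"]/2))
    K=np.array([[f,0,c["cx"]],[0,f,c["cy"]],[0,0,1]])
    u=cv2.undistortPoints(np.array([[p]],float),K,np.array([c["k1"],0,0,0]))[0,0]
    T=c["cam_to_world"] if T is None else T
    d=T[:3,:3]@[u[0],u[1],1]; return T[:3,3],d/np.linalg.norm(d)
def tri(rs):
    A=sum(np.eye(3)-np.outer(d,d) for o,d in rs);b=sum((np.eye(3)-np.outer(d,d))@o for o,d in rs)
    x=np.linalg.solve(A,b); return x,[1e3*np.linalg.norm(np.cross(x-o,d)) for o,d in rs]
E
python3 - <<'E'
import pickle,numpy as np,cv2
from h import *
d=pickle.load(open("d0.pkl","rb"));A,B=d["scene"],d["side"]
a=lambda x,y:ray(A,(325+(x-2)/5,175+(y-2)/5)); b=lambda x,y:ray(B,(60+(x-2)/5,170+(y-2)/5))
tip=tri([a(87,181),b(430,222)]);root=tri([a(148,197),b(358,236)])
rim=tri([a(577,87),ray(B,(28,188))])
for n,v in(("tip",tip),("root",root),("rim",rim)):print(n,v[0].round(4),np.round(v[1],1))
# axis = intersection of planes
def pl(r1,r2): n=np.cross(r1[1],r2[1]);return n/np.linalg.norm(n)
for nA,nB,t in((pl(a(87,181),a(148,197)),pl(b(430,222),b(358,236)),"pin"),):
    x=np.cross(nA,nB);print(t,x/np.linalg.norm(x))
v=tip[0]-rim[0];print("yaw rim->tip",np.degrees(np.arctan2(v[1],v[0])),np.hypot(*v[:2]))
v=tip[0]-root[0];print("yaw root->tip",np.degrees(np.arctan2(v[1],v[0])),v)
# scene barrel silhouette rays at z=axis as check: rim planes z=.296
for r in(a(577,87),ray(B,(28,188))):
    o,q=r;print("rim z.296",(o+q*(.296-o[2])/q[2]).round(4))
for r in(a(87,181),b(430,222)):
    o,q=r;print("tip z.1685",(o+q*(.1685-o[2])/q[2]).round(4))
E
```

```text
tip [0.4973 0.0741 0.1704] [0.6 0.6]
root [0.4935 0.0981 0.1739] [0.1 0.1]
rim [0.4717 0.2168 0.2933] [2.1 2.1]
pin [ 0.16126946 -0.97672988 -0.14138922]
yaw rim->tip -79.8262599909005 0.14496116044666207
yaw root->tip -80.82353656821523 [ 0.00387065 -0.0239605  -0.00351242]
rim z.296 [0.4735 0.2189 0.296 ]
rim z.296 [0.4684 0.2128 0.296 ]
tip z.1685 [0.4957 0.0742 0.1685]
tip z.1685 [0.4993 0.074  0.1685]
```

Run:
```python
import pickle,numpy as np
from scipy.spatial.transform import Rotation as R
s=pickle.load(open("d0.pkl","rb"))["s"]
M=R.from_rotvec(s["eef_rot"]).as_matrix();print(M.round(3))
print("tool x yaw",np.degrees(np.arctan2(M[1,0],M[0,0])))
```

```text
[[-0.937  0.35  -0.001]
 [ 0.35   0.937 -0.001]
 [ 0.    -0.001 -1.   ]]
tool x yaw 159.50088846946403
```

```bash
python3 -m inch '[[0,-1,0.9,-1],[0,-1,0.9,-1],[0,-1,0.9,-1],[0,-1,0.9,-1],[0.3,-1,0,-0.25],[0.3,-1,0,-0.25],[0.3,-1,0,-0.25],[0.3,-1,0,-0.25],[0.3,-1,0,-0.25],[0.3,-1,0,-0.25],[0.3,-1,0,-0.25],[0.3,-1,0,-0.25]]'
python3 -m inch '[[1,-0.7,0,0],[1,-0.7,0,0],[1,-0.7,0,0],[1,-0.7,0,0],[1,-0.7,0,0],[1,-0.7,0,0],[1,-0.7,0,0],[1,-0.7,0,0],[1,-0.7,0,0],[1,-0.7,0,0],[1,-0.7,0,0],[0.9,-0.7,0,0]]'
cat >> h.py <<'E'
from scipy.spatial.transform import Rotation as R
def wrist(manip):
    s=manip.get_state();c=manip.camera("wrist")
    T=np.eye(4);T[:3,:3]=R.from_rotvec(s["eef_rot"]).as_matrix();T[:3,3]=s["ee_pos"]
    return c,T@c["hand_eye"],s
E
python3 - <<'E'
from rig import manip
from h import *
import pickle
w=wrist(manip);pickle.dump(w,open("w1.pkl","wb"))
cv2.imwrite("pics/w1.png",w[0]["image"][:,:,::-1]);print(w[2]["ee_pos"],w[2]["t"])
M=R.from_rotvec(w[2]["eef_rot"]).as_matrix();print(np.degrees(np.arctan2(M[1,0],M[0,0])))
E
```

```text
t: 1.65
ee_pos: [0.2319, 0.2511, 0.3106]
eef_rot: [-2.031, -2.396, 0.0]
force: [-1.1, 0.6, -0.2]
finger_gap: 0.0879
grasp_force: 0.0
t: 3.15
ee_pos: [0.4708, 0.083, 0.3105]
eef_rot: [-2.03, -2.397, 0.0]
force: [-0.5, -0.1, 0.3]
finger_gap: 0.0878
grasp_force: 0.0
[0.47078729 0.08299703 0.31051182] 3.15
99.49602349348788
```

View pics/w1.png

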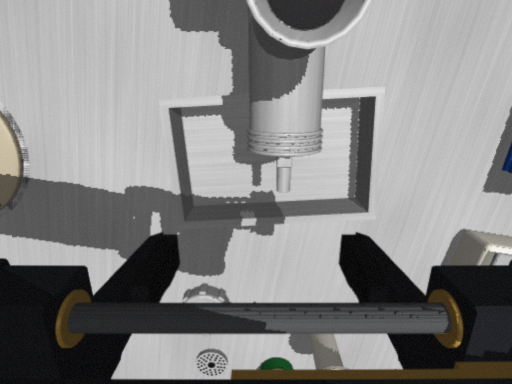

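The wrist view shows the pin at columns about 277–291, with its tip at row 192. The barrel lies between columns 249 and 324, with the mouth near row 150. I'll measure the edges to sub-pixel precision.

Run:
```python
import pickle
from h import *
c,T,s=pickle.load(open("w1.pkl","rb"))
g=cv2.cvtColor(c["image"],cv2.COLOR_RGB2GRAY).astype(float)
for r in (160,166,172,178,184,188,190,191,192,193,194,195):print(r,g[r,270:300].astype(int))
for r in (55,75,95,115):print(r,g[r,243:257].astype(int),g[r,316:332].astype(int))
```

```text
160 [ 90  90  95  97 121 130 106 148 189 198 200 202 204 204 200 201 198 195
 198 196 197 177 183 194 195 193 194 194 195 196]
166 [192 195 192 195 193 192 157 159 184 184 185 182 182 180 179 173 179 181
 180 181 179 174 187 194 197 196 195 197 197 198]
172 [198 198 197 199 199 194 153 120 128 147 164 171 182 193 201 194 192 185
 176 166 163 181 194 197 198 197 195 196 196 196]
178 [193 197 194 195 197 189 144 114 134 151 169 174 185 197 198 193 188 182
 170 155 158 180 194 194 193 193 192 192 195 193]
184 [196 197 197 195 197 189 146 121 140 158 172 176 186 195 199 193 181 178
 161 147 173 194 195 197 196 197 196 195 196 195]
188 [196 196 196 200 196 194 150 123 140 163 173 176 186 196 197 188 182 171
 155 147 176 193 195 195 198 197 197 197 197 194]
190 [167 141 166 191 194 189 156 134 148 165 172 178 183 197 198 188 180 168
 158 157 181 195 196 199 197 196 197 197 197 194]
191 [102 104 145 184 194 194 183 164 160 164 173 176 185 196 195 186 179 173
 166 180 192 197 197 197 198 199 199 198 198 200]
192 [ 89  94 108 163 191 196 192 192 187 177 175 180 185 189 191 183 187 181
 185 19
[... 190 characters left out ...]
 164 193 198 200 200 196 197 196 199 200 197 198 199 198
 201 200 198 198 197 196 196 197 198 199 198 195]
195 [ 89  94  92  99 147 187 194 198 197 196 196 197 191 195 193 196 194 196
 196 195 196 194 193 195 195 194 197 195 196 193]
55 [87 93 87 89 89 78 71 66 71 71 75 78 72 78] [169 168 163 157 154 147 142 130 133 179 189 190 186 189 191 189]
75 [86 91 88 84 86 83 72 68 70 74 70 75 76 78] [169 167 157 153 145 140 126 132 168 184 185 189 189 190 188 194]
95 [96 95 93 94 93 90 78 69 72 73 73 74 77 79] [161 155 149 144 135 127 158 198 216 216 215 215 216 216 217 215]
115 [ 93  96  95  94  94  95  84  83  90  98 111 119 124 129] [155 150 145 134 126 164 198 208 210 209 210 208 209 210 208 212]
```

Run:
```python
import pickle
from h import *
c,T,s=pickle.load(open("w1.pkl","rb"));C=T[:3,3]
d0=pickle.load(open("d0.pkl","rb"));A,B=d0["scene"],d0["side"]
rd=lambda x,y:ray(c,(x,y),T)[1]
def plane(pts):
    return np.linalg.svd(np.array([rd(*p) for p in pts]))[2][2]
def axplane(L,Rr):
    n1,n2=plane(L),plane(Rr); n2=n2 if n1@n2>0 else -n2
    n=n1+n2;return n/np.linalg.norm(n)
def at(n,z): # yaw and x at y=.08 of level axis at height z
    h=np.cross(n,[0,0,1]);h/=np.linalg.norm(h);h*=-np.sign(h[1])
    x=lambda y:C[0]-(n[1]*(y-C[1])+n[2]*(z-C[2]))/n[0]
    return np.degrees(np.arctan2(h[1],h[0])).round(2),round(x(.08),4),round(x(.0),4)
nb=axplane([(248.2,55),(248.7,75),(248.7,95),(248.7,115)],[(324.4,55),(323.4,75),(321.9,95),(320.9,115)])
npn=axplane([(275.8,172),(275.8,178),(275.8,184),(275.9,188)],[(290.8,172),(290.6,178),(289.9,184),(289.7,188)])
for z in(.165,.17,.175):print(z,"barrel",at(nb,z),"pin",at(npn,z))
a=lambda x,y:ray(A,(325+(x-2)/5,175+(y-2)/5)); b=lambda x,y:ray(B,(60+(x-2)/5,170+(y-2)/5))
# heights: intersect scene/side tip rays with wrist pin plane
for n in (nb,npn):
  for r in(a(87,181),b(430,222),a(148,197),b(358,236)):
    o,q=r;t=n@(C-o)/(n@q);print((o+q*t).round(4))
q=rd(283,192.3);print("tip top at z=.1755",(C+q*(.1755-C[2])/q[2]).round(4))
```

```text
0.165 barrel (np.float64(-80.47), np.float64(0.4958), np.float64(0.5092)) pin (np.float64(-80.88), np.float64(0.496), np.float64(0.5088))
0.17 barrel (np.float64(-80.47), np.float64(0.4953), np.float64(0.5088)) pin (np.float64(-80.88), np.float64(0.4956), np.float64(0.5084))
0.175 barrel (np.float64(-80.47), np.float64(0.4949), np.float64(0.5084)) pin (np.float64(-80.88), np.float64(0.4951), np.float64(0.508))
[0.4963 0.0744 0.1693]
[0.4963 0.0734 0.1716]
[0.4921 0.0979 0.1724]
[0.4919 0.0976 0.1755]
[0.4965 0.0744 0.1695]
[0.4965 0.0734 0.1714]
[0.4924 0.0979 0.1727]
[0.4923 0.0977 0.1751]
tip top at z=.1755 [0.4965 0.0738 0.1755]
```

```bash
python3 -m inch '[[0.6,-0.05,0,0],[0.6,-0.05,0,0],[0,0,-1,0],[0,0,-1,0],[0,0,-1,0],[0,0,-1,0],[0,0,-1,0],[0,0,-0.8,0],[0,0,-0.4,0],[0,0,0,0]]'
python3 - <<'E'
from rig import manip
from h import *
import pickle
w=wrist(manip);pickle.dump(w,open("w2.pkl","wb"))
cv2.imwrite("pics/w2.png",w[0]["image"][:,:,::-1])
E
```

```text
t: 4.45
ee_pos: [0.494, 0.082, 0.1866]
eef_rot: [-2.029, -2.398, 0.0]
force: [0.4, -0.2, -0.1]
finger_gap: 0.0883
grasp_force: 0.0
```

View pics/w2.png

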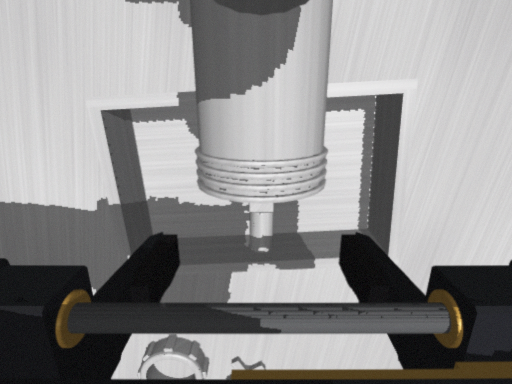

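The wrist view shows the pin (columns about 249–273, tip at row 250) centred between the open fingers. I'll measure the edges for the height and yaw.

Run:
```python
import pickle
from h import *
c,T,s=pickle.load(open("w2.pkl","rb"));C=T[:3,3]
g=cv2.GaussianBlur(cv2.cvtColor(c["image"],cv2.COLOR_RGB2GRAY),(1,3),0).astype(int)
for r in (206,216,222,228,236,244):print(r,g[r,244:280])
print(g[240:262,261])
for r in (60,90,120,140):print(r,g[r,188:204],g[r,320:338])
```

```text
206 [126 128 114 104 102 149 198 211 213 215 216 216 213 215 214 214 211 209
 211 209 211 209 211 214 212 212 209 211 202 154 106 100  99 100 100 102]
216 [101 102 104 101 102  94 108 127 144 159 172 181 187 189 194 200 210 214
 216 211 210 207 203 206 199 188 177 170 138 110 103 102 103 101 101 105]
222 [102 108 152 198 205 165 122 130 147 152 170 183 187 190 196 203 210 216
 216 212 210 205 203 202 196 187 176 166 132 108 104 101 102 103 103 105]
228 [102 107 134 158 188 163 122 133 148 162 174 183 189 192 196 203 211 218
 217 213 210 205 201 202 194 186 175 158 128 105 104 102 103 104 105 105]
236 [ 82  98 109 111 109  99  91  98 108 131 147 156 174 186 189 196 200 189
 148 126 128 124 123 121 116 112 105 100  84  77  77  76  76  77  78  78]
244 [ 91 102 107 107  96  85  85  86  94  97  97  97  97  99  98 100 106 107
 105 103 100  95  95  94  92  89  83  80  75  76  80  78  77  78  78  78]
[105 104 103 104 107 108 120 158 199 208 177 128  95  82  79  79  79  78
  77  77  79  86]
60 [214 216 212 209 205 167  95  80  81  80  83  85  84  86  89  90] [171 167 164 161 160 153 144 136 135 187 204 206 205 207 207 205 207 209]
90 [198 195 192 192 191 191 181 141  87  79  81  86  87  86  85  86] [163 163 162 157 144 136 142 207 230 233 233 234 234 234 234 234 234 234]
120 [105 107 108 107 105 105 104 107 107  97  96 106 120 130 133 136] [161 156 145 135 138 194 222 226 226 225 225 225 223 224 225 226 224 226]
140 [219 219 217 216 216 217 216 217 216 211 173 114 106 116 128 135] [153 142 135 146 195 217 220 219 221 220 221 223 222 222 221 220 222 221]
```

Run:
```python
import pickle
from h import *
c,T,s=pickle.load(open("w2.pkl","rb"));C=T[:3,3]
c1,T1,s1=pickle.load(open("w1.pkl","rb"))
rd=lambda x,y:ray(c,(x,y),T)[1]
plane=lambda pts:np.linalg.svd(np.array([rd(*p) for p in pts]))[2][2]
n1=plane([(193.25,60),(195.1,90),(198.2,140)]);n2=plane([(328.5,60),(326.7,90),(324.6,120),(323.7,140)])
n2*=np.sign(n1@n2);nb=n1+n2;nb/=np.linalg.norm(nb)
h=np.cross(nb,[0,0,1]);print("barrel yaw",np.degrees(np.arctan2(h[1],h[0])))
for y in(.08,):
  print("axis x at y=.08,z=.17",C[0]-(nb[1]*(y-C[1])+nb[2]*(.17-C[2]))/nb[0])
for p in((261.05,206),(260.7,225)):
  q=rd(*p);print("pin axis at z.17",(C+q*(.17-C[2])/q[2]).round(4))
print("tip top",tri([ray(c,(260.8,250.7),T),ray(c1,(283,192.3),T1)]))
```

```text
barrel yaw 99.70512252497305
axis x at y=.08,z=.17 0.4955579560590124
pin axis at z.17 [0.4921 0.1009 0.17  ]
pin axis at z.17 [0.494  0.0889 0.17  ]
tip top (array([0.49699141, 0.07227824, 0.17068936]), [np.float64(0.1504568273963649), np.float64(0.1504568273963487)])
```

```bash
python3 -m inch '[[0.06,0,-0.5,0],[0,0,-0.5,0],[0,0,-0.5,0],[0,0,-0.38,0],[0,0,0,0]]'
python3 -m inch '[[0,0,0,0],[0,0,0,0],[0,0,0,0],[0,0,0,0],[0,0,0,0],[0,0,0,0]]' 0.1
```

```text
t: 5.12
ee_pos: [0.4948, 0.0817, 0.1485]
eef_rot: [-2.029, -2.397, 0.001]
force: [0.0, 0.6, -0.1]
finger_gap: 0.0882
grasp_force: 0.0
t: 5.88
ee_pos: [0.4951, 0.0817, 0.1491]
eef_rot: [2.03, 2.398, -0.0]
force: [0.9, -0.5, 0.4]
finger_gap: 0.0306
grasp_force: 0.0
```

```bash
python3 -m inch '[[0,0,0,0],[0,0,0,0],[0,0,0,0],[0,0,0,0],[0,0,0,0],[0,0,0,0]]' 0
```

```text
t: 6.62
ee_pos: [0.4951, 0.0817, 0.1492]
eef_rot: [2.03, 2.398, 0.0]
force: [-0.8, -0.1, 1.8]
finger_gap: 0.0125
grasp_force: 29.4
```

```bash
python3 -m inch '[[0.017,-0.1,0,0],[0.034,-0.2,0,0],[0.034,-0.2,0,0],[0.017,-0.1,0,0],[0,0,0,0]]'
python3 -m inch '[[0.034,-0.2,0,0],[0.034,-0.2,0,0],[0.034,-0.2,0,0],[0.034,-0.2,0,0],[0.034,-0.2,0,0],[0.017,-0.1,0,0],[0,0,0,0]]'
python3 - <<'E'
from rig import manip
from h import *
import pickle
s=manip.get_state();print(s["torque"],R.from_rotvec(s["eef_rot"]).as_matrix()[:,2])
w=wrist(manip);pickle.dump(w,open("w3.pkl","wb"))
im=w[0]["image"][:,:,::-1];sc=manip.camera("scene")["image"][:,:,::-1];
cv2.imwrite("pics/w3.png",np.vstack([im[:300],cv2.resize(sc[150:270,290:495],(512,300))]))
E
```

```text
t: 7.25
ee_pos: [0.497, 0.07, 0.1491]
eef_rot: [-2.03, -2.397, -0.0]
force: [-1.4, 3.9, 1.3]
finger_gap: 0.0122
grasp_force: 29.4
t: 8.12
ee_pos: [0.5009, 0.0474, 0.1491]
eef_rot: [2.03, 2.397, -0.001]
force: [-1.0, 1.3, 0.3]
finger_gap: 0.0123
grasp_force: 29.5
[ 0.21448409  0.10805009 -0.01260137] [-9.90584497e-05 -4.69166144e-04 -9.99999885e-01]
```

View pics/w3.png

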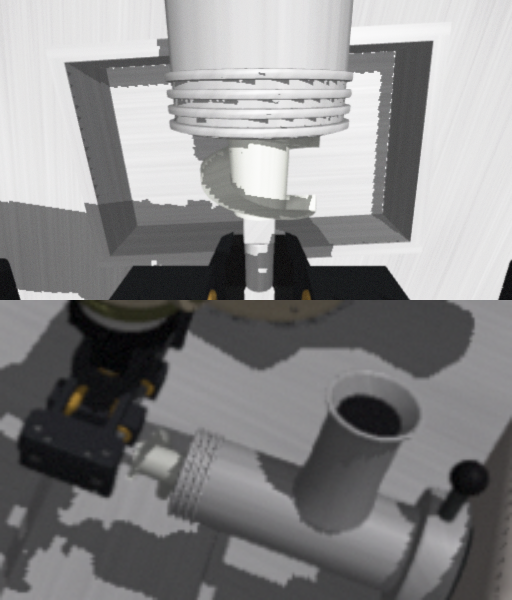

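The wrist view shows the screw following straight. The mouth lip is at row 137 on the centreline, the flight front near row 218, and the pin is held between the fingers. Next I'll find the mouth position and the distance left to pull.

Run:
```python
import pickle
from h import *
c,T,s=pickle.load(open("w3.pkl","rb"));C=T[:3,3]
c2,T2,s2=pickle.load(open("w2.pkl","rb"))
g=cv2.cvtColor(c["image"],cv2.COLOR_RGB2GRAY).astype(int);g2=cv2.cvtColor(c2["image"],cv2.COLOR_RGB2GRAY).astype(int)
print(g[125:150,260]);print("core->seat",g[205:250,256]);print(g[195:225,270],g[130:140,255]);print("w2",g2[185:215,240],g2[185:215,261])
u=np.array([.1685,-.9857])
def on(c,T,p,z):
    q=ray(c,p,T)[1];X=T[:3,3]+q*(z-T[2,3])/q[2];return X.round(4),round(float(X[:2]@u)*1e3,1)
print("lip w3",on(c,T,(260,137.5),.206));print("lip w2",on(c2,T2,(261,199),.206))
print("flightfront w3 z=.170..",on(c,T,(260,218),.1755),on(c,T,(260,218),.1835))
print("tip start",np.array([.4965,.0735])@u*1e3,"moved",(s["ee_pos"][:2]-[.4951,.0817])@u*1e3)
```

```text
[227 221 191 179 229 246 248 244 234 225 220 216 196 138 103 128 149 146
 152 182 234 250 251 250 250]
core->seat [119 121 122 119 117 115 120 122 122 122 149 210 245 248 248 242 232 229
 229 231 232 232 232 233 232 232 230 232 232 232 232 233 231 229 228 227
 227 221 196 194 228 229 222 219 219]
[248 247 235 166 143 146 143 144 145 143 141 140 133 122 115 115 116 114
 116 119 115 118 135 194 231 230 230 228 228 228] [248 250 248 238 227 222 215 190 106 108]
w2 [172 206 210 204 194 194 196 194 195 174 128 150 193 206 206 196 182 137
 105 100 104  99 104 102 100 100 103 106  98 100] [147 205 235 231 212 195 175 155 204 206 186 131 160 218 232 225 204 198
 204 212 209 210 208 213 209 208 190 158 204 223]
lip w3 (array([0.4897, 0.1163, 0.206 ]), -32.1)
lip w2 (array([0.4889, 0.1181, 0.206 ]), -34.1)
flightfront w3 z=.170.. (array([0.4964, 0.0775, 0.1755]), 7.2) (array([0.4958, 0.081 , 0.1835]), 3.7)
tip start 11.211300000000007 moved 34.74327910144872
```

```bash
python3 -m inch '[[0.017,-0.1,0,0],[0.034,-0.2,0,0],[0.034,-0.2,0,0],[0.034,-0.2,0,0],[0.034,-0.2,0,0],[0.017,-0.1,0,0],[0,0,0,0]]'
python3 -m inch '[[0.017,-0.1,0,0],[0.034,-0.2,0,0],[0.034,-0.2,0,0],[0.034,-0.2,0,0],[0.034,-0.2,0,0],[0.026,-0.15,0,0],[0.017,-0.1,0,0],[0,0,0,0],[0,0,0,0]]'
python3 - <<'E'
from rig import manip
from h import *
import pickle
s=manip.get_state();print(s["torque"])
w=wrist(manip);pickle.dump(w,open("w4.pkl","wb"))
im=w[0]["image"][:,:,::-1];sc=manip.camera("scene")["image"][:,:,::-1];
cv2.imwrite("pics/w4.png",np.vstack([im[:300],cv2.resize(sc[150:270,290:495],(512,300))]))
E
```

```text
t: 9.1
ee_pos: [0.5043, 0.0273, 0.1491]
eef_rot: [2.03, 2.397, -0.001]
force: [-0.7, 0.3, -1.7]
finger_gap: 0.0128
grasp_force: 29.6
t: 10.22
ee_pos: [0.5083, 0.0044, 0.1492]
eef_rot: [2.029, 2.397, -0.0]
force: [0.1, -0.9, -1.7]
finger_gap: 0.0124
grasp_force: 29.7
[-0.21212291  0.06104122  0.02789095]
```

View pics/w4.png

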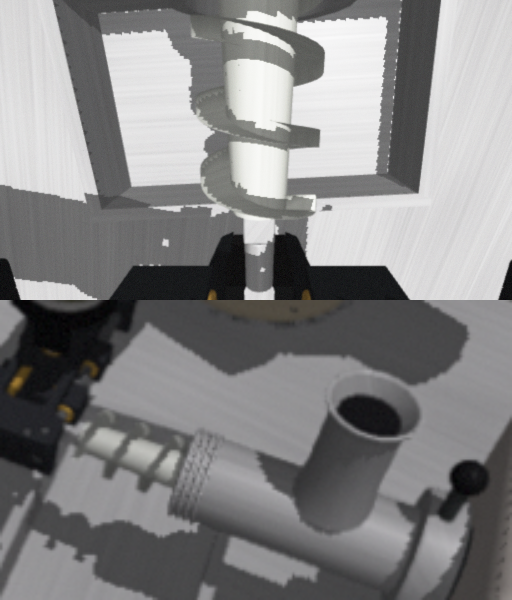

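The flights are about 80 mm out, in line with the barrel. The flight front is still at row 218 in the wrist view, so the pin has not slipped. Forces are small and the arm is still, so I'll hand it in.

```bash
python3 -m inch '[[0,0,0,0],[0,0,0,0],[0,0,0,0],[0,0,0,0]]'; python3 -c "
from rig import manip
print(manip.close_job())"
```

```text
t: 10.82
ee_pos: [0.5083, 0.0045, 0.1492]
eef_rot: [2.03, 2.397, -0.0]
force: [0.0, -4.8, -1.8]
finger_gap: 0.0122
grasp_force: 29.7
the job is handed in; nothing more can be done
None
```

I drew the feed screw straight out until about 80 mm of its 120 mm of flights (two thirds, give or take about 3 mm) stood clear, then handed the job in at 10.8 s with the pin still gripped, level and still; no judging result came back.

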